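Key the desk clock's movement onto its pin and press it home

TASK

The round clock has a fresh battery and sits loose and turned in its wooden case, which lies on its back on the desk. Push the little knob on its brass bezel round with a fingertip until the notch in the bezel drops over the pin at the top of the case, then press the brass bezel down until it is fully home, flush on the wood all round. Never lift the clock out, do not press on its glass, leave everything else where it lies, and finish with the hand clear.

Things in the scene. Friction and masses are not known exactly. Their poses are not given: they have to be found in the camera images.
- clock_case: Wooden desk clock case lying on its back, fixed in place. Arched top, straight sides, square plinth foot; 130 mm wide (plinth 144), 149 mm long. Origin: on the desk under the centre of the round bore; +x points from plinth to arched top (12 o'clock), +z up. Front face 42 mm above the desk, plinth 47 mm.
- case_pin (a point): Centre of the top of the upright brass locating pin, 6 mm diameter, in the case's front face at 12 o'clock, 50.5 mm from the bore's axis (case +x); it stands 6.5 mm above the face. Half of it shows outside the bezel's edge.
- movement: Loose round clock, 0.3 kg: brass bezel 102 mm diameter, 7 mm thick, round a white dial; behind it a drum that sits in the bore with 0.7 mm play all round. Origin: centre of the bezel's underside; +x to the notch (12 o'clock), -y to the knob (3 o'clock), +z up out of the dial. Fully home the origin is 42 mm above the desk and +x points as the case's.
- bezel_center (a point): On the clock's axis, level with the bezel's flat brass top (a ring from 42 to 51 mm radius), 7 mm above the movement's origin. Once its notch is over the pin the clock stands level about 3.5 mm short of home on three spring balls in the bore; 14 to 20 N of downward push in all drives it past them.
- movement_notch (a point): Middle of the notch in the bezel's edge, level with the bezel's top, 48 mm from the clock's axis; 9 mm wide, 5.5 mm deep radially, cut through. At the start the bezel rides on the pin, tilted about 3 degrees, and turns either way (about 1 N at the knob). When the notch meets the pin that side drops 3 mm by its own weight and the pin stops further turning.
- bezel_knob (a point): Small upright brass knob on the bezel at 3 o'clock, turning freely on its own stud, 8 mm diameter, 12 mm tall above the bezel's top face, 46 mm from the clock's axis. The point is on its axis half-way up, 6 mm above the bezel's top.
- clock_glass: The clock's flat glass, 78 mm diameter, its top 2.7 mm below the bezel's flat top. Same frame as the movement (origin at the centre of the bezel's underside). Not to be pressed.
- spent_cell: spent AA cell, 15 x 50 x 15 mm, lying on the desk close beside the clock case, on its right. Origin: centre of its underside. To be left alone.
- letter_knife: letter opener with a dark grip, 220 mm long, 9 mm high, on the desk to the left of the case. Origin: centre of its underside. To be left alone.

How it is judged:
By the outcome, as a careful person would: the job done as asked, in the order asked, and still so for the second after the job is handed in, with the robot touching nothing.
It also fails if it takes over 64 s, if anything falls off the work surface, if the arm or the gripper's body presses on something with over 40 N, if the wrist force passes 120 N, or if a joint passes its speed limit or range.

ROBOT

A 6-joint arm with a two-finger parallel gripper is mounted at the origin on a cart in front of the work surface, level with it; the furniture and walls round the work are solid. World frame = base frame: x ahead of the robot, y to its left, z up, the work surface at z = 0. Lengths are in m, angles in rad, forces in N, time in s.
With the tool pointing down it reaches from about 0.25 to 0.775 m from the base axis. Payload 4 kg.
Tool frame: the origin (TCP) lies at the very end of the fingers, on their centre line; the grasp point (between the pads) lies 19 mm behind it; z points along the fingers, y is the line along which they close (so a half turn about z gives the same grasp; the last joint's range is limited). The gripper opens to 94 mm and grips with 3 to 60 N. Pads are 16 mm wide; open, the fingers measure 119 mm over their backs; the gripper's body (75 mm by 177 mm) begins 78 mm behind the grasp point.
Start: joints at [1.207, 0.087, 1.371, -0, 1.684, -0.103], TCP at [0.142, 0.531, 0.206] pointing down, gripper open.
Joint ranges: [-3.1, 3.1], [-0.76, 2.03], [0.27, 2.55], [-1.08, 4.22], [0.17, 2.65], [-2.57, 2.57]. Speed limits (rad/s): [2.79, 2.79, 3.14, 3.14, 3.14, 3.14].

INTERFACE

Orientations are given as [roll, pitch, yaw] about the fixed x, y, z axes, in that order (R = Rz(yaw) Ry(pitch) Rx(roll)).
In Python, from bench import robot, snapshot, finder gives the robot as it stands.
- The arm moves only by the tool drive_tool, never from a script. Its argument "deltas" is text: rows parted by semicolons, each of 7 numbers parted by spaces: the shift along the tool's x, y, z each as a share of 100 mm, from -1 to 1, then the turn, a rotation vector about the tool's x, y, z each as a share of 90 degrees, from -1 to 1, then the finger opening in mm, from 0 to 94. In form: tx ty tz rx ry rz gripper; .... A call has 1 to 5 rows; each row is the pose to reach, as a shift and turn from the pose commanded when the call began, along the tool's axes at that moment; what a row does not reach only later rows make up. A row lasts 1/10 s, in which the tool goes at most 50 mm and 8.59 degrees, less where a joint would pass 70% of its speed; a pose out of reach is approached as far as the arm can. A call with a number of a shift or a turn outside -1 to 1 is refused whole. A call with a gripper value outside its range is refused whole. The fingers move at their own pace and stop on an object; the grip force is fixed at half the most. Time passes only in rows, so rows that repeat a pose let the fingers close. It gives the time, the measured TCP pose, the force, the opening and the grip force at its end, in the units of the state.
- robot.get_obs(): the state, without advancing time (a new reading comes with each control period).
- snapshot(name): name is "scene" or "top"; returns a dict with "img" (420x560x3 uint8, red, green, blue), "fx", "fy", "cx", "cy" (pixels), "D" ([k1, k2, p1, p2, k3] as OpenCV has them; the pictures are not rectified), "T" (4x4, takes a point from camera to world coordinates). Camera axes: x right, y up, looking along -z (the intrinsics and any distortion apply to the point x, -y, -z); pixel columns grow to the right and rows downward; lengths in m; the calibration is good to about 2 mm. A picture is of the moment at which its call begins. There is no depth.
- robot.close_job(): hands the job in; it is judged then, once.
Trained networks look in the newest picture that a camera, given by its name, has taken for a name from the list of things; names that differ only in an ending like _2 or _b are one class to them, and where a whole thing is asked for, a point or a joint stands for the part that bears it (a point fixed in the world has none). Each returns a list of dicts, best first, with "confidence" (0 to 1); they miss things now and then, are a little off and sometimes report something else, mostly with a low value. They report only what shows in the picture. A call takes as long as a camera call.
- finder.look_for(camera, thing): "xy" ([column, row] in pixels, amid what is visible of it).
- finder.masks_of(camera, thing): "region" (420x560 bool, what is visible of it) and "xy" ([column, row] in pixels, amid what is visible of it).
- finder.landmark_of(camera, thing): "xy" ([column, row] in pixels: a listed point, or the origin of a listed thing).
The state is a dict: "time": time; "joint_positions": joint angles; "qvel": joint speeds; "joint_torque": joint torques, N m; "tool_pos": TCP position; "ee_rot": TCP orientation; "wrist_force": force on the tool from outside, world axes, zero at the start; "wrist_torque": the same for the moment, N m; "width": finger opening in m; "finger_force": force on a finger pad.
Only numpy, scipy, OpenCV 4.12 (cv2) and the standard library are available. Lean on these libraries where they do the work, as an engineer would, in place of code of your own. Each camera call takes 0.05 s, during which the arm holds its last target. There are 200 camera calls.

## Working session

There is one attempt and no reset: what is moved stays moved. The work goes in short steps, Python scripts to look and compute and a tool call to move; the robot and the scene stay as the last step left them, time stands still between calls to the robot, and variables do not carry over. Pictures are saved under pics/ and viewed, at most 10 in all, crops included, and the job is handed in when it is done.

Besides the shell and the picture viewer there is one more tool, called by a JSON object that holds its "fn" and its "kwargs". drive_tool: Moves the arm, as the interface text tells. Shift numbers are shares of 100 mm and turn numbers shares of 90 degrees, none past 1 either way. Its arguments: {"type":"object","properties":{"deltas":{"type":"string"}},"required":["deltas"]}

```bash
mkdir -p pics; ls
cat > h.py <<'E'
import numpy as np, cv2
from bench import robot, snapshot, finder
def ray(s,uv):
    K=np.array([[s['fx'],0,s['cx']],[0,s['fy'],s['cy']],[0,0,1]]);
    p=cv2.undistortPoints(np.array([[uv]],float),K,np.array(s['D'],float))[0,0]
    T=np.array(s['T']); return T[:3,3], T[:3,:3]@np.array([p[0],-p[1],-1])
def atz(s,uv,z):
    o,d=ray(s,uv); return o+d*(z-o[2])/d[2]
def tri(a,ua,b,ub):
    o,d=ray(a,ua);p,e=ray(b,ub);d=d/np.linalg.norm(d);e=e/np.linalg.norm(e)
    t=np.linalg.lstsq(np.c_[d,-e],p-o,rcond=None)[0]
    x,y=o+t[0]*d,p+t[1]*e; return (x+y)/2,np.linalg.norm(x-y)
E
python3 - <<'E'
from h import *
np.set_printoptions(precision=4,suppress=True)
S={}
for c in('scene','top'):
    S[c]=snapshot(c); cv2.imwrite(f'pics/{c}0.png',S[c]['img'][:,:,::-1])
    print(c,S[c]['T'][:3,3],S[c]['fx'])
L={}
for t,z in(('clock_case',0),('case_pin',.0485),('bezel_center',.05),('movement_notch',.05),('bezel_knob',.056),('spent_cell',0),('letter_knife',0)):
    for c in S:
        r=finder.landmark_of(c,t)
        for q in r[:2]: print(t,c,q['xy'],round(q['confidence'],2),atz(S[c],q['xy'],z))
        if r:L[t,c]=r[0]['xy']
    if (t,'top') in L and (t,'scene') in L: print('  tri',tri(S['scene'],L[t,'scene'],S['top'],L[t,'top']))
o=robot.get_obs();print(o)
E
```

```text
pics
scene [ 0.1094 -0.1221  0.7204] 438.84753148659803
top [0.3069 0.2992 1.0876] 466.24357229703253
clock_case scene [321.5, 221.2] 0.68 [0.5354 0.245  0.    ]
case_pin scene [335.3, 193.8] 0.67 [0.5775 0.2508 0.0485]
case_pin top [303.2, 184.6] 0.91 [0.5758 0.2537 0.0485]
  tri (array([0.5776, 0.2527, 0.0463]), np.float64(0.0029513167162894586))
bezel_center scene [320.3, 208.9] 0.9 [0.526  0.2428 0.05  ]
bezel_center top [310.6, 206.8] 0.78 [0.5232 0.2379 0.05  ]
  tri (array([0.5214, 0.2385, 0.0577]), np.float64(0.00046138733021445865))
movement_notch scene [318.5, 226.5] 0.88 [0.4925 0.2144 0.05  ]
movement_notch top [325.3, 221.5] 0.8 [0.4889 0.2054 0.05  ]
movement_notch top [208.4, 271.9] 0.46 [0.3779 0.468  0.05  ]
  tri (array([0.4857, 0.2072, 0.0635]), np.float64(0.0020342951006775594))
bezel_knob scene [299.9, 208.5] 0.88 [0.4937 0.2674 0.056 ]
bezel_knob scene [320.9, 208.4] 0.6 [0.524  0.2396 0.056 ]
bezel_knob top [297.7, 219.6] 0.91 [0.4929 0.2679 0.056 ]
  tri (array([0.4933, 0.2676, 0.056 ]), np.float64(0.0009589436820758537))
spent_cell scene [362.7, 246.2] 0.67 [0.5504 0.1456 0.    ]
spent_cell top [349.0, 200.0] 0.48 [0.5493 0.1427 0.    ]
  tri (array([0.5479, 0.1436, 0.0047]), np.float64(0.0007916506688705899))
letter_knife scene [199.8, 199.6] 0.62 [0.3843 0.4663 0.    ]
letter_knife top [209.2, 270.9] 0.56 [0.3836 0.4743 0.    ]
  tri (array([ 0.3861,  0.4749, -0.0095]), np.float64(0.004070837814388535))
{'time': 0.8, 'joint_positions': array([ 1.2069,  0.0872,  1.3707,  0.    ,  1.6836, -0.1031]), 'qvel': array([ 0.0001, -0.001 , -0.0005, -0.0008,  0.0008, -0.0024]), 'joint_torque': array([  0.0009, -33.9989, -30.258 ,   0.0719,   0.0233,  -0.    ]), 'tool_pos': array([0.1418, 0.5314, 0.2055]), 'ee_rot': array([3.1414, 0.    , 2.8808]), 'wrist_force': array([ 0.6199, -0.5062,  0.6096]), 'wrist_torque': array([ 0.026 ,  0.0013, -0.0121]), 'finger_force': 0.0, 'width': 0.09389435715437212}
```

Run:
```python
import cv2
a=cv2.imread('pics/top0.png')[140:280,220:400]; cv2.imwrite('pics/tc.png',cv2.resize(a,None,fx=4.2,fy=4.2,interpolation=cv2.INTER_CUBIC))
a=cv2.imread('pics/scene0.png')[130:290,180:394]; cv2.imwrite('pics/sc.png',cv2.resize(a,None,fx=3.7,fy=3.7,interpolation=cv2.INTER_CUBIC))
```

```text
(no output)
```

View pics/tc.png

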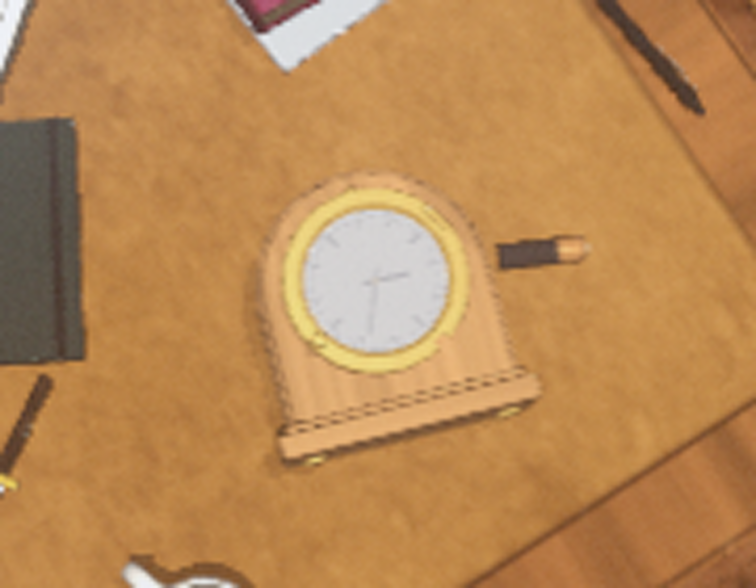

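View pics/sc.png

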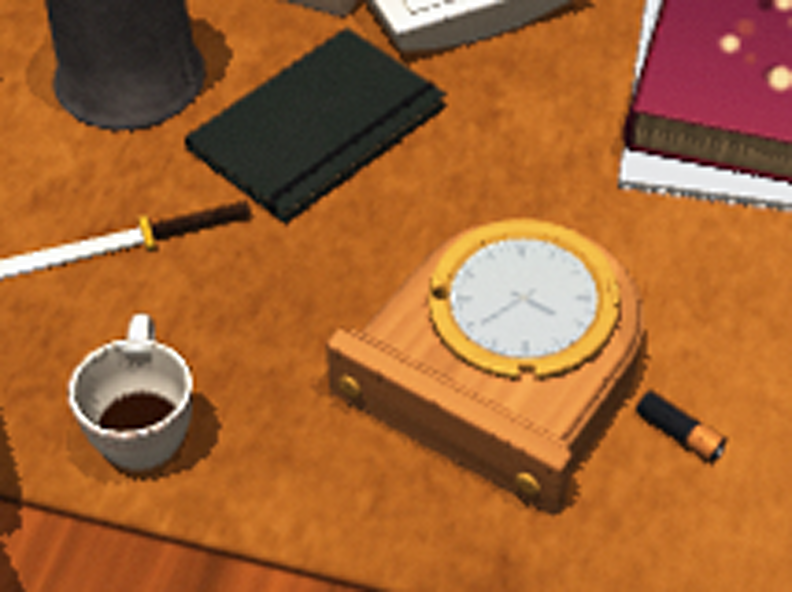

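The top crop shows the case with its arch up, towards +x. The bezel centre is near px (310,207), the knob at (296,221), the notch at (327,220) and the pin at (303,185), all matching the finder. Next I fit a rigid model to these landmarks.

```bash
cat >> h.py <<'E'
from scipy.optimize import least_squares
def measure(names=('case_pin','bezel_center','movement_notch','bezel_knob'),tilt=3*np.pi/180,x0=(.525,.24,.22,-2.38),n=2):
    obs=[]
    for c in('scene','top'):
        for k in range(n):
            s=snapshot(c)
            for t in names:
                r=finder.landmark_of(c,t)
                if r and r[0]['confidence']>.5: obs.append((s,t,r[0]['xy']))
    def model(p,t):
        x,y,cy,my=p[:4]
        if t=='case_pin': return np.array([x+.0505*np.cos(cy),y+.0505*np.sin(cy),.0485])
        r,a,h={'bezel_center':(0,0,.0527),'movement_notch':(.048,my,.0527),'bezel_knob':(.046,my-np.pi/2,.0587)}[t]
        return np.array([x+r*np.cos(a),y+r*np.sin(a),h+r*np.cos(a-cy)*np.sin(tilt)])
    def f(p):
        e=[]
        for s,t,uv in obs:
            m=model(p,t); q=atz(s,uv,m[2])-m; e+=list(q[:2]*1000)
        return e
    r=least_squares(f,x0,loss='soft_l1',x_scale=[.01,.01,.1,.1])
    for (s,t,uv),e in zip(obs,np.reshape(f(r.x),(-1,2))): print(t,round(s['fx']),e.round(1))
    return r.x,s
E
python3 - <<'E'
from h import *
p,s=measure(); print(p.round(4),np.degrees(p[2:]))
s=snapshot('scene')
for uv in [(215,160),(180,157),(218,262)]: print(uv,atz(s,uv,0).round(3),atz(s,uv,.1).round(3))
E
```

```text
case_pin 439 [-53.9 -12.8]
bezel_center 439 [3.5 4.7]
movement_notch 439 [-0.3  3.3]
bezel_knob 439 [-6.2 -1.5]
case_pin 439 [ 3.6 -1.5]
bezel_center 439 [3.4 3.8]
movement_notch 439 [5.2 0.4]
bezel_knob 439 [2.3 2.4]
case_pin 466 [4.8 8.1]
bezel_center 466 [-2.3 -1.2]
movement_notch 466 [-1.7 -0.8]
bezel_knob 466 [-0.  -8.6]
case_pin 466 [-0.2  4.7]
bezel_center 466 [ 0.4 -9.5]
movement_notch 466 [-2.6  1.7]
bezel_knob 466 [-1.6 -3.9]
[ 0.5238  0.2393  0.16   -2.391 ] [   9.16992847 -136.99326304]
(215, 160) [0.482 0.543 0.   ] [0.43 0.45 0.1 ]
(180, 157) [0.427 0.608 0.   ] [0.383 0.506 0.1  ]
(218, 262) [0.317 0.311 0.   ] [0.288 0.251 0.1  ]
```

View pics/scene0.png

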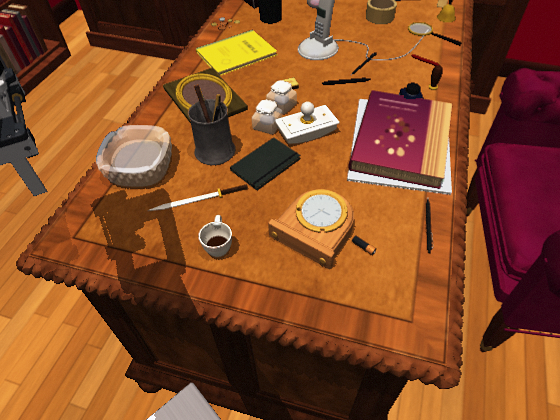

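The scene shows the pen pot and mug well clear of the clock, about 0.3 m and 0.2 m away. I'm moving over now with the fingers closing.

{"fn": "drive_tool", "kwargs": {"deltas": "-0.4 -0.13 0 0 0 0 0; -0.8 -0.27 0 0 0 0 0; -1 -0.34 0 0 0 0 0; -1 -0.34 0 0 0 0 0"}}

```text
time: 2.25
tool_pos: [0.2317, 0.4715, 0.2056]
ee_rot: [3.142, 0.001, 2.877]
wrist_force: [-1.3, 0.6, -0.7]
width: 0.0655
finger_force: 0.0
```

{"fn": "drive_tool", "kwargs": {"deltas": "-0.4 -0.13 0 0 0 0 0; -0.8 -0.27 0 0 0 0 0; -1 -0.34 0 0 0 0 0; -1 -0.34 0 0 0 0 0"}}

```text
time: 2.65
tool_pos: [0.3188, 0.4135, 0.2054]
ee_rot: [3.142, 0.0, 2.878]
wrist_force: [-0.6, 0.4, -0.5]
width: 0.0332
finger_force: 0.0
```

{"fn": "drive_tool", "kwargs": {"deltas": "-0.4 -0.13 0 0 0 0 0; -0.8 -0.27 0 0 0 0 0; -1 -0.34 0 0 0 0 0; -1 -0.34 0 0 0 0 0"}}

```text
time: 3.05
tool_pos: [0.4061, 0.3554, 0.2052]
ee_rot: [3.142, -0.001, 2.879]
wrist_force: [-0.5, 0.3, -0.1]
width: 0.0024
finger_force: 0.0
```

{"fn": "drive_tool", "kwargs": {"deltas": "-0.4 -0.13 0 0 0 0 0; -0.8 -0.27 0 0 0 0 0; -1 -0.34 0 0 0 0 0; -1 -0.34 0 0 0 0 0"}}

```text
time: 3.45
tool_pos: [0.4936, 0.2973, 0.205]
ee_rot: [3.141, -0.001, 2.88]
wrist_force: [-0.5, 0.6, 0.1]
width: 0.0006
finger_force: 0.0
```

{"fn": "drive_tool", "kwargs": {"deltas": "0 0 0 0 0 0.09 0; 0 0 0 0 0 0.18 0; 0 0 0 0 0 0.27 0; 0 0 0 0 0 0.36 0; 0 0 0 0 0 0.45 0"}}

```text
time: 3.95
tool_pos: [0.491, 0.2995, 0.2057]
ee_rot: [3.142, -0.002, 2.171]
wrist_force: [-0.4, -0.2, -0.9]
width: 0.0004
finger_force: 0.0
```

{"fn": "drive_tool", "kwargs": {"deltas": "0 0 0 0 0 0.09 0; 0 0 0 0 0 0.18 0; 0 0 0 0 0 0.27 0; 0 0 0 0 0 0.36 0; 0 0 0 0 0 0.45 0"}}

```text
time: 4.45
tool_pos: [0.4909, 0.2995, 0.2057]
ee_rot: [-3.14, -0.001, 1.465]
wrist_force: [0.3, -0.2, -0.5]
width: 0.0008
finger_force: 0.0
```

{"fn": "drive_tool", "kwargs": {"deltas": "0 0 0 0 0 0.09 0; 0 0 0 0 0 0.18 0; 0 0 0 0 0 0.27 0; 0 0 0 0 0 0.36 0; 0 0 0 0 0 0.45 0"}}

```text
time: 4.95
tool_pos: [0.4909, 0.2995, 0.2057]
ee_rot: [-3.14, -0.0, 0.758]
wrist_force: [-0.3, 0.0, -0.6]
width: 0.0006
finger_force: 0.0
```

Run:
```python
from h import *
np.set_printoptions(precision=4,suppress=True)
p,s=measure(n=3,x0=(.524,.239,.2,-2.39)); print(p.round(4),np.degrees(p[2:]))
for c in('scene','top'):
    s=snapshot(c)
    for t,z in(('clock_glass',.050),('movement',.052)):
        for q in finder.masks_of(c,t)[:1]:
            m=q['region'].astype(np.uint8); k=cv2.findContours(m,0,1)[0]; k=max(k,key=cv2.contourArea)
            w=np.array([atz(s,u,z)[:2] for u in cv2.convexHull(k)[:,0].astype(float)])
            e=cv2.minEnclosingCircle((w*1000).astype(np.float32))
            print(c,t,q['confidence'],e,m.sum())
```

```text
case_pin 439 [-3.3  0.2]
bezel_center 439 [-0.2 -1.3]
movement_notch 439 [ 3.4 -0.3]
bezel_knob 439 [-0.8 -5.6]
case_pin 439 [4.1 2.5]
bezel_center 439 [-23.3 -33. ]
movement_notch 439 [-0.5  4.6]
case_pin 439 [ 7.4 -1.7]
bezel_center 439 [-1.8 -2.9]
movement_notch 439 [6.3 2.8]
bezel_knob 439 [-2.2  2.3]
bezel_center 466 [-7.5 -6.8]
movement_notch 466 [0.  5.3]
bezel_knob 466 [1.1 1.8]
bezel_center 466 [-0.2 -0.4]
movement_notch 466 [5.5 0.2]
bezel_knob 466 [-0.  0.]
bezel_center 466 [-2.5  0.3]
movement_notch 466 [3.2 2.3]
bezel_knob 466 [ 0.6 -3.8]
[ 0.5247  0.2396  0.1677 -2.3858] [   9.6109 -136.6985]
scene clock_glass 0.87 ((526.1922607421875, 241.7991943359375), 41.26106643676758) 1009
scene movement 0.56 ((523.8687744140625, 240.34841918945312), 55.0026969909668) 1764
top clock_glass 0.83 ((523.96337890625, 239.4988250732422), 38.16948318481445) 663
top movement 0.83 ((521.5137939453125, 238.03396606445312), 51.64668655395508) 1112
```

{"fn": "drive_tool", "kwargs": {"deltas": "0.05 0.2 0.3 0 0 0 0; 0.05 0.2 0.7 0 0 0 0; 0.05 0.2 1 0 0 0 0; 0.05 0.2 1 0 0 0 0"}}

```text
time: 7.15
tool_pos: [0.5073, 0.2842, 0.0997]
ee_rot: [-3.138, 0.011, 0.76]
wrist_force: [0.4, 0.1, -0.9]
width: 0.0004
finger_force: 0.0
```

{"fn": "drive_tool", "kwargs": {"deltas": "0 0 0.15 0 0 0 0; 0 0 0.3 0 0 0 0; 0 0 0.4 0 0 0 0; 0 0 0.47 0 0 0 0; 0 0 0.47 0 0 0 0"}}

```text
time: 7.65
tool_pos: [0.51, 0.2856, 0.0574]
ee_rot: [-3.141, 0.002, 0.76]
wrist_force: [-0.1, 0.2, 0.3]
width: 0.0005
finger_force: 0.0
```

{"fn": "drive_tool", "kwargs": {"deltas": "-0.02 -0.01 0 0 0 0 0; -0.04 -0.02 0 0 0 0 0; -0.06 -0.03 0 0 0 0 0; -0.08 -0.03 0 0 0 0 0; -0.09 -0.03 0 0 0 0 0"}}

```text
time: 8.15
tool_pos: [0.502, 0.2817, 0.0588]
ee_rot: [3.141, -0.0, 0.76]
wrist_force: [-0.3, -0.3, 0.4]
width: 0.0005
finger_force: 0.0
```

{"fn": "drive_tool", "kwargs": {"deltas": "-0.032 -0.007 0 0 0 -0.044 0; -0.065 -0.012 0 0 0 -0.089 0; -0.098 -0.015 0 0 0 -0.133 0; -0.131 -0.015 0 0 0 -0.178 0; -0.165 -0.013 0 0 0 -0.222 0"}}

```text
time: 8.65
tool_pos: [0.4895, 0.2716, 0.0589]
ee_rot: [3.141, -0.001, 1.112]
wrist_force: [1.0, -0.5, 0.4]
width: 0.0003
finger_force: 0.4
```

Run:
```python
from h import *
s=snapshot('scene'); a=s['img'][150:270,240:400,::-1]; cv2.imwrite('pics/s1.png',cv2.resize(a,None,fx=4.5,fy=4.5,interpolation=cv2.INTER_CUBIC))
o=robot.get_obs(); print(o['tool_pos'],o['wrist_force'],o['wrist_torque'])
```

```text
[0.48912233 0.27117909 0.05884397] [ 0.01272246 -0.46276455  0.28520482] [-0.03793179  0.06299361  0.01601564]
```

View pics/s1.png

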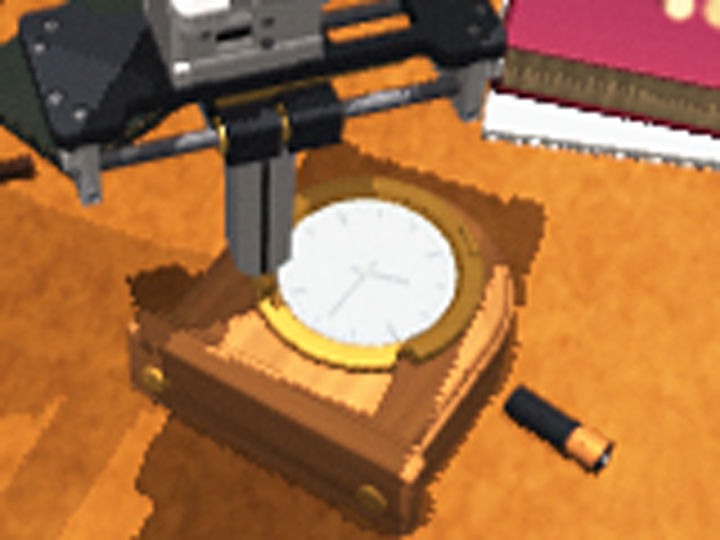

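The notch has moved to about px (330,228), so the clock is turning. I continue along the arc.

{"fn": "drive_tool", "kwargs": {"deltas": "-0.032 -0.007 0 0 0 -0.044 0; -0.065 -0.012 0 0 0 -0.089 0; -0.098 -0.015 0 0 0 -0.133 0; -0.131 -0.015 0 0 0 -0.178 0; -0.165 -0.013 0 0 0 -0.222 0"}}

```text
time: 9.2
tool_pos: [0.4809, 0.2574, 0.0587]
ee_rot: [3.141, -0.001, 1.459]
wrist_force: [0.6, 1.1, -0.3]
width: 0.0009
finger_force: 0.4
```

{"fn": "drive_tool", "kwargs": {"deltas": "-0.032 -0.007 0 0 0 -0.044 0; -0.065 -0.012 0 0 0 -0.089 0; -0.098 -0.015 0 0 0 -0.133 0; -0.131 -0.015 0 0 0 -0.178 0; -0.165 -0.013 0 0 0 -0.222 0"}}

```text
time: 9.7
tool_pos: [0.4776, 0.2411, 0.0586]
ee_rot: [3.141, -0.001, 1.808]
wrist_force: [-0.1, 0.3, -0.3]
width: 0.0007
finger_force: 0.4
```

```bash
cat >> h.py <<'E'
C=np.array([.5245,.2398])
def rel():
    o=robot.get_obs(); d=o['tool_pos'][:2]-C; a=o['ee_rot'][2]
    x=np.array([np.cos(a),np.sin(a)]);y=np.array([x[1],-x[0]])
    print('rel x,y mm',d@x*1000,d@y*1000,'phi',np.degrees(a)+90,'z',o['tool_pos'][2],'F',o['wrist_force'],'t',o['time'])
E
python3 - <<'E'
from h import *
rel()
for c in('scene','top'):
  s=snapshot(c)
  for t,z in(('movement_notch',.0527),('bezel_knob',.0587)):
    for q in finder.landmark_of(c,t)[:2]:
        w=atz(s,q['xy'],z)[:2]-C; print(c,t,q['confidence'],q['xy'],np.hypot(*w)*1000,np.degrees(np.arctan2(w[1],w[0])))
E
```

```text
rel x,y mm 12.335889174093579 -45.31786326965765 phi 193.59133212709446 z 0.05855665601245541 F [-0.06046895  0.26375874 -0.28159489] t 9.7
scene movement_notch 0.9 [341.1, 217.9] 43.70955405285935 -72.48526963880545
scene movement_notch 0.52 [321.9, 215.7] 16.187664953031522 -128.57668563591287
scene bezel_knob 0.66 [361.8, 246.8] 116.42831683626183 -96.02186062256428
scene bezel_knob 0.62 [308.7, 223.9] 47.93248675510482 -164.58656830360493
```

{"fn": "drive_tool", "kwargs": {"deltas": "-0.032 -0.007 0 0 0 -0.044 0; -0.065 -0.012 0 0 0 -0.089 0; -0.098 -0.015 0 0 0 -0.133 0; -0.131 -0.015 0 0 0 -0.178 0; -0.165 -0.013 0 0 0 -0.222 0"}}

```text
time: 10.5
tool_pos: [0.48, 0.2249, 0.0584]
ee_rot: [3.141, -0.001, 2.157]
wrist_force: [-0.6, 0.4, -1.1]
width: 0.0003
finger_force: 0.3
```

{"fn": "drive_tool", "kwargs": {"deltas": "-0.032 -0.007 0 0 0 -0.044 0; -0.065 -0.012 0 0 0 -0.089 0; -0.098 -0.015 0 0 0 -0.133 0; -0.131 -0.015 0 0 0 -0.178 0; -0.165 -0.013 0 0 0 -0.222 0"}}

```text
time: 11.0
tool_pos: [0.488, 0.2104, 0.0584]
ee_rot: [3.141, -0.001, 2.506]
wrist_force: [0.1, 1.0, -0.3]
width: 0.0004
finger_force: 0.4
```

{"fn": "drive_tool", "kwargs": {"deltas": "-0.032 -0.007 0 0 0 -0.044 0; -0.065 -0.012 0 0 0 -0.089 0; -0.098 -0.015 0 0 0 -0.133 0; -0.131 -0.015 0 0 0 -0.178 0; -0.165 -0.013 0 0 0 -0.222 0"}}

```text
time: 11.5
tool_pos: [0.5004, 0.1994, 0.0585]
ee_rot: [3.142, -0.001, 2.855]
wrist_force: [-1.2, 0.0, 0.8]
width: 0.0004
finger_force: 0.4
```

Run:
```python
from h import *
rel()
for c in('scene','top'):
  s=snapshot(c)
  for t,z in(('movement_notch',.0527),('case_pin',.0485)):
    for q in finder.landmark_of(c,t)[:2]:
        w=atz(s,q['xy'],z)[:2]-C; print(c,t,q['confidence'],q['xy'],np.hypot(*w)*1000,np.degrees(np.arctan2(w[1],w[0])))
```

```text
rel x,y mm 11.721108651315143 -45.53742417949686 phi 253.55537091009307 z 0.05846565849807918 F [-1.21884331  0.02926673  0.81468165] t 11.5
scene movement_notch 0.33 [364.4, 246.5] 116.4325696744011 -92.25088319549549
top movement_notch 0.72 [313.7, 188.9] 41.01614865213203 -13.733160172589013
top case_pin 0.91 [302.0, 184.7] 53.75560879529213 18.02968969131862
```

{"fn": "drive_tool", "kwargs": {"deltas": "-0.016 -0.004 0 0 0 -0.022 0; -0.032 -0.007 0 0 0 -0.044 0; -0.049 -0.01 0 0 0 -0.067 0; -0.065 -0.012 0 0 0 -0.089 0; -0.082 -0.014 0 0 0 -0.111 0"}}

```text
time: 12.3
tool_pos: [0.5077, 0.1957, 0.0584]
ee_rot: [3.142, -0.001, 3.028]
wrist_force: [0.0, -0.4, -0.7]
width: 0.0007
finger_force: 0.3
```

{"fn": "drive_tool", "kwargs": {"deltas": "-0.016 -0.004 0 0 0 -0.022 0; -0.032 -0.007 0 0 0 -0.044 0; -0.049 -0.01 0 0 0 -0.067 0; -0.065 -0.012 0 0 0 -0.089 0; -0.082 -0.014 0 0 0 -0.111 0"}}

```text
time: 12.8
tool_pos: [0.5158, 0.1933, 0.0585]
ee_rot: [-3.142, -0.001, -3.081]
wrist_force: [-0.9, -1.0, 0.5]
width: 0.0003
finger_force: 0.4
```

Run:
```python
from h import *
rel()
for c in('scene','top'):
  s=snapshot(c)
  if c=='top':
    a=s['img'][160:250,250:370,::-1]; cv2.imwrite('pics/t2.png',cv2.resize(a,None,fx=6,fy=6,interpolation=cv2.INTER_CUBIC))
  for t,z in(('movement_notch',.0527),('case_pin',.0485)):
    for q in finder.landmark_of(c,t)[:2]:
        w=atz(s,q['xy'],z)[:2]-C; print(c,t,q['confidence'],q['xy'],np.hypot(*w)*1000,np.degrees(np.arctan2(w[1],w[0])))
```

```text
rel x,y mm 11.517862792558581 -45.88848737162239 phi -86.54656638356687 z 0.058509592154941795 F [-0.88673876 -1.04171467  0.48743084] t 12.8
scene movement_notch 0.62 [335.2, 192.2] 54.348613465282526 12.537525816577192
top movement_notch 0.87 [307.5, 187.0] 44.679260755785464 5.568853558964285
top case_pin 0.73 [303.6, 184.0] 54.297746950482676 13.775712253534078
```

View pics/t2.png

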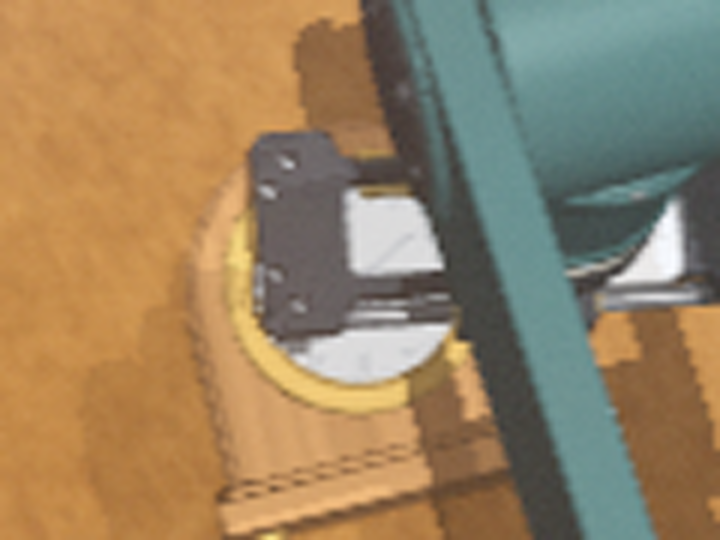

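{"fn": "drive_tool", "kwargs": {"deltas": "-0.008 -0.002 0 0 0 -0.011 0; -0.016 -0.004 0 0 0 -0.022 0; -0.024 -0.006 0 0 0 -0.033 0; -0.032 -0.007 0 0 0 -0.044 0; -0.041 -0.009 0 0 0 -0.056 0"}}

```text
time: 13.6
tool_pos: [0.5202, 0.1926, 0.0585]
ee_rot: [3.141, -0.0, -2.993]
wrist_force: [0.1, 0.5, 0.8]
width: 0.0005
finger_force: 0.3
```

{"fn": "drive_tool", "kwargs": {"deltas": "-0.008 -0.002 0 0 0 -0.011 0; -0.016 -0.004 0 0 0 -0.022 0; -0.016 -0.004 0 0 0 -0.022 0"}}

```text
time: 13.9
tool_pos: [0.5221, 0.1924, 0.0585]
ee_rot: [3.142, 0.0, -2.959]
wrist_force: [0.1, 0.5, -0.3]
width: 0.0006
finger_force: 0.0
```

{"fn": "drive_tool", "kwargs": {"deltas": "-0.008 -0.002 0 0 0 -0.011 0; -0.016 -0.004 0 0 0 -0.022 0; -0.016 -0.004 0 0 0 -0.022 0"}}

```text
time: 14.2
tool_pos: [0.5237, 0.1923, 0.0585]
ee_rot: [3.142, 0.0, -2.924]
wrist_force: [-0.8, 0.5, 0.7]
width: 0.0005
finger_force: 0.0
```

Run:
```python
from h import *
rel()
s=snapshot('scene')
a=s['img'][160:260,270:400,::-1]; cv2.imwrite('pics/s3.png',cv2.resize(a,None,fx=6,fy=6,interpolation=cv2.INTER_CUBIC))
for t,z in(('movement_notch',.0527),('case_pin',.0485)):
    for q in finder.landmark_of('scene',t)[:2]:
        w=atz(s,q['xy'],z)[:2]-C; print(t,q['confidence'],q['xy'],np.hypot(*w)*1000,np.degrees(np.arctan2(w[1],w[0])))
```

```text
rel x,y mm 10.995844691933895 -46.214316599912884 phi -77.55850970387047 z 0.05852649274840731 F [-0.82004039  0.48304136  0.70458635] t 14.2
movement_notch 0.61 [329.6, 193.0] 46.81127888381209 22.64301707664987
case_pin 0.63 [365.4, 250.2] 121.65805402331047 -93.2358986738424
```

View pics/s3.png

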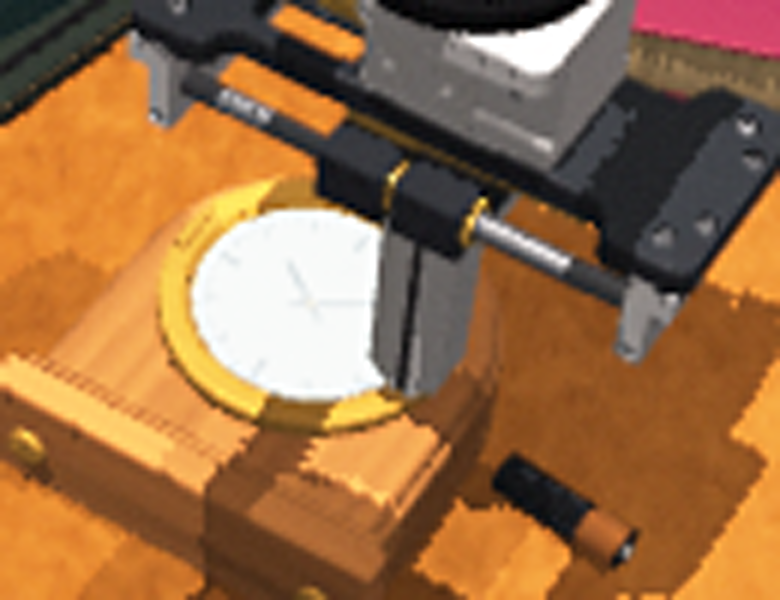

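{"fn": "drive_tool", "kwargs": {"deltas": "-0.008 -0.002 0 0 0 -0.011 0; -0.016 -0.004 0 0 0 -0.022 0; -0.016 -0.004 0 0 0 -0.022 0"}}

```text
time: 14.65
tool_pos: [0.5251, 0.1922, 0.0584]
ee_rot: [3.142, -0.0, -2.89]
wrist_force: [0.3, -0.1, 0.5]
width: 0.0007
finger_force: 0.1
```

{"fn": "drive_tool", "kwargs": {"deltas": "-0.008 -0.002 0 0 0 -0.011 0; -0.016 -0.004 0 0 0 -0.022 0; -0.016 -0.004 0 0 0 -0.022 0"}}

```text
time: 14.95
tool_pos: [0.527, 0.1923, 0.0585]
ee_rot: [3.142, 0.0, -2.855]
wrist_force: [-0.1, 0.5, 0.3]
width: 0.0003
finger_force: 0.1
```

{"fn": "drive_tool", "kwargs": {"deltas": "0.05 0 0 0 0 0 0; 0.06 0 -0.4 0 0 0 0; 0.06 0 -0.8 0 0 0 0; 0.06 -0.5 -1 0 0 0 0; 0.06 -1 -1 0 0 0 0"}}

```text
time: 15.45
tool_pos: [0.5503, 0.0987, 0.1633]
ee_rot: [-3.14, 0.009, -2.852]
wrist_force: [0.4, -0.0, 0.3]
width: 0.0005
finger_force: 0.0
```

Run:
```python
from h import *
rel()
p,s=measure(n=3,tilt=0,x0=(.5245,.2398,.2,.2)); print(p.round(4),np.degrees(p[2:]))
s=snapshot('scene')
a=s['img'][160:260,270:400,::-1]; cv2.imwrite('pics/s4.png',cv2.resize(a,None,fx=6,fy=6,interpolation=cv2.INTER_CUBIC))
```

```text
rel x,y mm 15.58135458848919 -142.571546116698 phi -73.38166295990237 z 0.16331906437158206 F [ 0.37885704 -0.03207488  0.27857649] t 15.45
case_pin 439 [-2.7 -3.2]
bezel_center 439 [3.2 2.2]
movement_notch 439 [-0.7  0.2]
bezel_knob 439 [-8.5  1.1]
case_pin 439 [2.1 0.5]
bezel_center 439 [5.4 4.1]
movement_notch 439 [7.5 2.5]
bezel_knob 439 [-0.2 -2.6]
case_pin 439 [-1.7 -4.1]
bezel_center 439 [-0.5 -3.3]
movement_notch 439 [6.5 3.8]
bezel_knob 439 [-9. -2.]
case_pin 466 [3.1 0.1]
movement_notch 466 [-4.1 -7.2]
bezel_knob 466 [-3.9 -2.4]
case_pin 466 [1.7 5.4]
bezel_center 466 [ 0.8 -0.2]
movement_notch 466 [-0.7  2.3]
bezel_knob 466 [ 0.5 -7.1]
case_pin 466 [1.7 2.4]
bezel_center 466 [-3.6 -1. ]
movement_notch 466 [-2.2  0.5]
bezel_knob 466 [ 1.3 -0.1]
[0.5253 0.2399 0.2922 0.3412] [16.74065317 19.54860161]
```

View pics/s4.png

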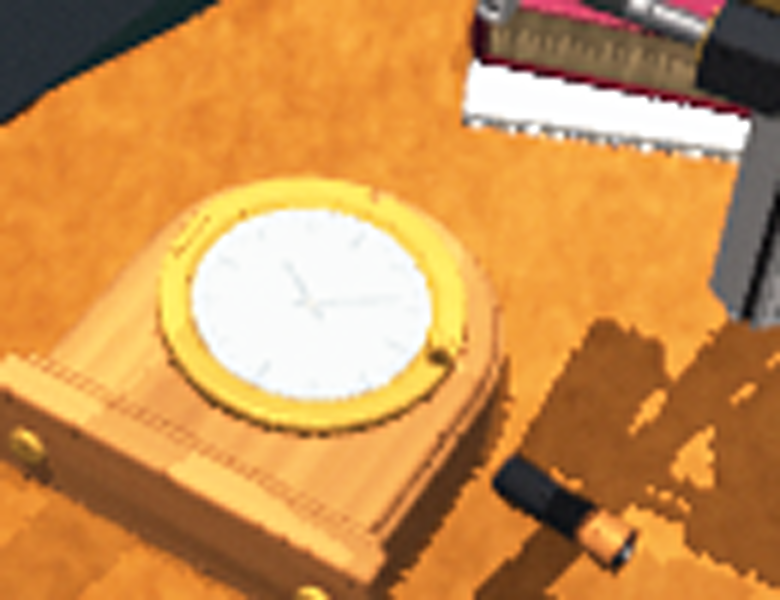

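Run:
```python
from h import *
s=snapshot('scene')
f=lambda u,v:(270+u/6,160+v/6)
def ang(a,b,z):
    w=atz(s,b,z)-atz(s,a,z); return np.degrees(np.arctan2(w[1],w[0]))+90, np.hypot(*w[:2])
print('plinth',ang(f(5,357),f(385,553),.047),ang(f(60,362),f(385,528),.047))
# dial/bezel centre from ellipse: tangential knob & pin
for n,uv,z in(('knobtop',f(440,353),.0625),('knob',f(440,355),.058),('pin',f(375,193),.0485)):
    w=atz(s,uv,z)[:2]; print(n,w,[ (np.hypot(*(w-c))*1000,np.degrees(np.arctan2(*(w-c)[::-1]))) for c in(C,np.array([.5262,.2418]))])
q=finder.masks_of('scene','clock_glass')[0]; m=q['region'].astype(np.uint8)
k=max(cv2.findContours(m,0,1)[0],key=cv2.contourArea)
print(cv2.minEnclosingCircle(np.array([atz(s,u,.05)[:2]*1000 for u in k[:,0].astype(float)],np.float32)))
m=finder.masks_of('top','clock_case'); 
t=snapshot('top'); m=finder.masks_of('top','clock_case')
print(len(m), m and m[0]['confidence'])
a=t['img'][160:250,250:370,::-1]; cv2.imwrite('pics/t4.png',cv2.resize(a,None,fx=6,fy=6,interpolation=cv2.INTER_CUBIC))
```

```text
plinth (np.float64(14.412785154454127), np.float64(0.14076504667612327)) (np.float64(14.472690092702834), np.float64(0.12008558300279086))
knobtop [0.53281446 0.18899249] [(np.float64(51.48332729908085), np.float64(-80.7061330362654)), (np.float64(53.22014502894966), np.float64(-82.86053461574129))]
knob [0.53511484 0.19056824] [(np.float64(50.36309282818659), np.float64(-77.83273790954)), (np.float64(52.001612469793415), np.float64(-80.128797607882))]
pin [0.57654221 0.25776023] [(np.float64(55.05417213727909), np.float64(19.04001024636562)), (np.float64(52.81162201307499), np.float64(17.59042451198448))]
((527.3905029296875, 240.5809326171875), 40.69309616088867)
1 0.57
```

View pics/t4.png

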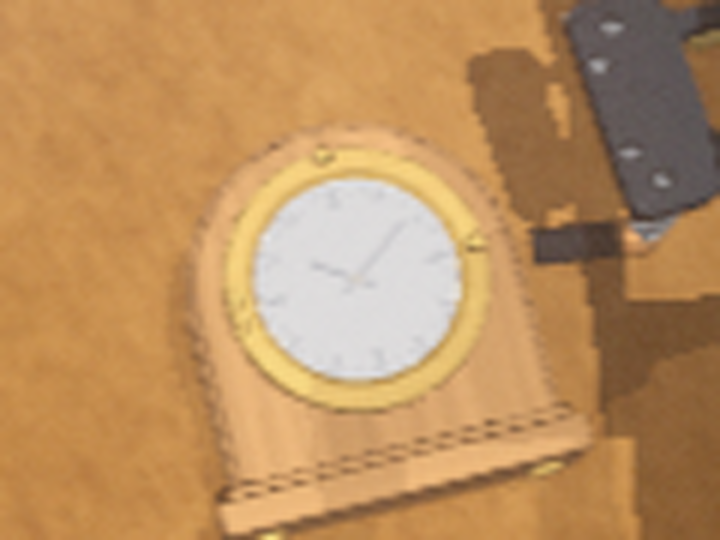

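The top view shows the whole round pin in the notch near px (304,186) and the knob at (329,200). The dial ticks are square with the case, whose yaw is about 14.4°, so the notch is over the pin. Next I open the fingers to straddle the clock. They will press the brass ring on a diagonal, clear of the knob and pin.

{"fn": "drive_tool", "kwargs": {"deltas": "-0.05 0.3 0 0 0 0 91; -0.1 0.6 0 0 0 0 91; -0.16 0.9 0 0 0 0 91; -0.16 1 0 0 0 0 91; -0.16 1 0 0 0 0 91"}}

```text
time: 17.75
tool_pos: [0.5349, 0.1995, 0.1583]
ee_rot: [-3.141, -0.0, -2.853]
wrist_force: [1.0, 0.3, 1.1]
width: 0.037
finger_force: 0.0
```

{"fn": "drive_tool", "kwargs": {"deltas": "0 0.1 0 0 0 0.09 91; 0 0.2 0 0 0 0.18 91; 0 0.3 0 0 0 0.27 91; 0 0.43 0 0 0 0.36 91; 0 0.43 0 0 0 0.45 91"}}

```text
time: 18.25
tool_pos: [0.5232, 0.2394, 0.1584]
ee_rot: [-3.141, 0.0, 2.715]
wrist_force: [0.3, 0.4, 0.1]
width: 0.0769
finger_force: 0.0
```

{"fn": "drive_tool", "kwargs": {"deltas": "0 0 0 0 0 0.07 91; 0 0 0 0 0 0.07 91; 0 0 0 0 0 0.07 91"}}

```text
time: 18.55
tool_pos: [0.5236, 0.2387, 0.1584]
ee_rot: [-3.141, 0.0, 2.612]
wrist_force: [-0.6, 0.3, -0.5]
width: 0.0907
finger_force: 0.0
```

{"fn": "drive_tool", "kwargs": {"deltas": "0 0.02 0.3 0 0 0 91; 0 0.02 0.6 0 0 0 91; 0 0.02 0.85 0 0 0 91; 0 0.02 0.98 0 0 0 91; 0 0.02 0.98 0 0 0 91"}}

```text
time: 19.05
tool_pos: [0.5228, 0.2406, 0.058]
ee_rot: [-3.138, -0.003, 2.611]
wrist_force: [-1.0, -0.7, 0.1]
width: 0.0909
finger_force: 0.0
```

Run:
```python
from h import *
rel()
o=[]
for c,(r0,r1,c0,c1) in(('scene',(165,255,270,375)),('top',(165,255,260,365))):
    s=snapshot(c); o.append(cv2.resize(s['img'][r0:r1,c0:c1,::-1],None,fx=3.8,fy=3.8,interpolation=cv2.INTER_CUBIC))
cv2.imwrite('pics/b5.png',np.hstack(o))
```

```text
rel x,y mm 1.808326639933257 -0.1882863260200139 phi 239.59992054315137 z 0.05804905977540685 F [-1.02643656 -0.71418808  0.11782792] t 19.05
```

View pics/b5.png

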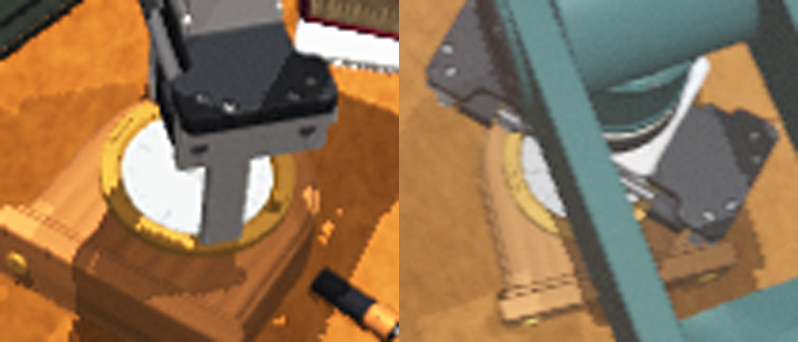

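The near fingertip sits over the brass ring and the knob is clear to its right. Pressing slowly.

{"fn": "drive_tool", "kwargs": {"deltas": "-0.01 0 0.02 0 0 0 91; -0.02 0 0.03 0 0 0 91; -0.02 0 0.04 0 0 0 91; -0.02 0 0.05 0 0 0 91; -0.02 0 0.055 0 0 0 91"}}

```text
time: 19.65
tool_pos: [0.526, 0.2406, 0.055]
ee_rot: [3.141, 0.0, 2.611]
wrist_force: [0.8, 0.0, -0.1]
width: 0.0911
finger_force: 0.0
```

{"fn": "drive_tool", "kwargs": {"deltas": "0 0 0.005 0 0 0 91; 0 0 0.01 0 0 0 91; 0 0 0.015 0 0 0 91; 0 0 0.015 0 0 0 91"}}

```text
time: 20.05
tool_pos: [0.526, 0.2406, 0.0535]
ee_rot: [3.141, 0.0, 2.611]
wrist_force: [-0.1, 0.4, 0.6]
width: 0.0913
finger_force: 0.2
```

{"fn": "drive_tool", "kwargs": {"deltas": "0 0 0.005 0 0 0 91; 0 0 0.01 0 0 0 91; 0 0 0.015 0 0 0 91; 0 0 0.015 0 0 0 91"}}

```text
time: 20.45
tool_pos: [0.5261, 0.2405, 0.0519]
ee_rot: [3.141, 0.0, 2.611]
wrist_force: [-0.6, -0.3, 0.3]
width: 0.0908
finger_force: 0.0
```

{"fn": "drive_tool", "kwargs": {"deltas": "0 0 0.005 0 0 0 91; 0 0 0.01 0 0 0 91; 0 0 0.01 0 0 0 91"}}

```text
time: 20.75
tool_pos: [0.5261, 0.2405, 0.051]
ee_rot: [3.141, 0.0, 2.611]
wrist_force: [-0.6, 0.6, 1.8]
width: 0.0916
finger_force: 0.9
```

{"fn": "drive_tool", "kwargs": {"deltas": "0 0 0.005 0 0 0 91; 0 0 0.01 0 0 0 91; 0 0 0.01 0 0 0 91"}}

```text
time: 21.05
tool_pos: [0.5262, 0.2407, 0.0503]
ee_rot: [3.141, 0.0, 2.611]
wrist_force: [0.5, -0.4, 1.6]
width: 0.0912
finger_force: 0.8
```

{"fn": "drive_tool", "kwargs": {"deltas": "0 0 0.005 0 0 0 91; 0 0 0.01 0 0 0 91; 0 0 0.01 0 0 0 91"}}

```text
time: 21.35
tool_pos: [0.526, 0.2404, 0.049]
ee_rot: [-3.141, 0.0, 2.611]
wrist_force: [-1.1, 0.2, 3.4]
width: 0.0909
finger_force: 1.9
```

{"fn": "drive_tool", "kwargs": {"deltas": "0 0 0.005 0 0 0 91; 0 0 0.01 0 0 0 91; 0 0 0.01 0 0 0 91"}}

```text
time: 21.65
tool_pos: [0.5264, 0.2405, 0.0489]
ee_rot: [3.141, 0.001, 2.611]
wrist_force: [-1.0, -1.0, 6.9]
width: 0.0913
finger_force: 3.4
```

Run:
```python
from h import *
rel(); o=robot.get_obs(); print(o['tool_pos'],o['wrist_torque'],o['ee_rot'])
s=snapshot('scene'); cv2.imwrite('pics/s6.png',cv2.resize(s['img'][165:255,270:375,::-1],None,fx=6.5,fy=6.5,interpolation=cv2.INTER_CUBIC))
```

```text
rel x,y mm -1.314025168075115 1.6069579706161432 phi 239.57610464688997 z 0.04894896641960343 F [-1.04654604 -0.99279228  6.90146574] t 21.65
[0.52644684 0.24052027 0.04894897] [-0.22563779  0.28625612 -0.01309374] [3.14079331e+00 1.02240658e-03 2.61059551e+00]
```

View pics/s6.png

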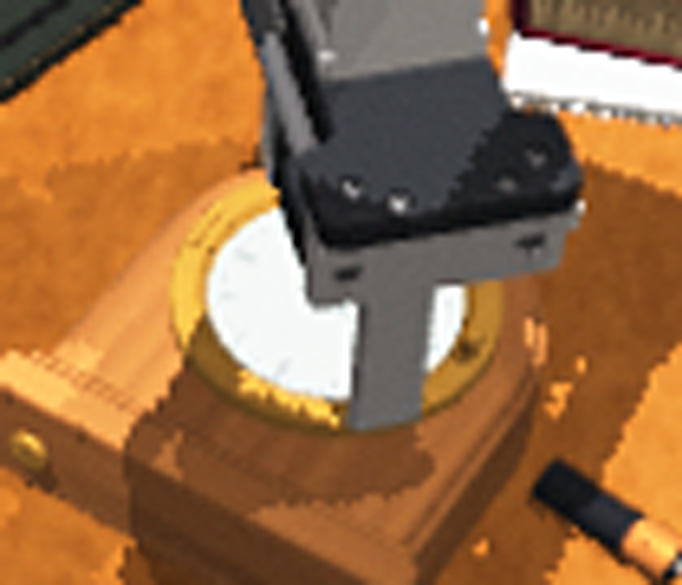

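Only the near finger carries load: 6.9 N, with the moment pointing to its side. The centre estimate is probably off, so I'll calibrate the scene camera against the fingertip's known position.

Run:
```python
from h import *
s=snapshot('scene'); o=robot.get_obs(); a=o['ee_rot'][2]; P=o['tool_pos']
x=np.array([np.cos(a),np.sin(a)]); y=np.array([x[1],-x[0]])
for uv,sg in(((350,428),1),((420,420),-1)):
    w=atz(s,(270+(uv[0]+.5)/6.5-.5,165+(uv[1]+.5)/6.5-.5),P[2])[:2]
    d=w-P[:2]; print('corner rel tool x,y mm',d@x*1000,d@y*1000)
for n,z0 in(('s4',.0525),):
    im=cv2.imread('pics/s4.png'); g=im.astype(int); m=((g.min(2)>175)).astype(np.uint8); m[:170]=0; m[:,480:]=0
    k=max(cv2.findContours(m,0,1)[0],key=cv2.contourArea)
    k=cv2.convexHull(k)[:,0]
    W=np.array([atz(s,(270+(u+.5)/6-.5,160+(v+.5)/6-.5),.0498)[:2] for u,v in k])*1000
    f=least_squares(lambda q:np.hypot(*(W-q[:2]).T)-q[2],[525,240,40]); print('dial scene',f.x,np.abs(f.fun).max())
t=snapshot('top')
im=cv2.imread('pics/t4.png').astype(int); m=(im.min(2)>170).astype(np.uint8); m[:150]=0;m[:,490:]=0
k=max(cv2.findContours(m,0,1)[0],key=cv2.contourArea); k=cv2.convexHull(k)[:,0]
W=np.array([atz(t,(250+(u+.5)/6-.5,160+(v+.5)/6-.5),.0498)[:2] for u,v in k])*1000
f=least_squares(lambda q:np.hypot(*(W-q[:2]).T)-q[2],[525,240,40]); print('dial top',f.x,np.abs(f.fun).max())
```

```text
corner rel tool x,y mm 9.088796343265518 -49.9911913316726
corner rel tool x,y mm -11.66159100569218 -51.58213807912293
dial scene [526.07394315 239.9403624   39.95067159] 1.184551869207084
dial top [525.35143931 241.51307733  38.96232279] 0.8130027087816885
```

Both cameras agree on the dial centre, (525.7, 240.7) mm, so the fingers are centred. I keep pressing and watch the force.

{"fn": "drive_tool", "kwargs": {"deltas": "0 0 0.005 0 0 0 91; 0 0 0.01 0 0 0 91; 0 0 0.01 0 0 0 91"}}

```text
time: 22.1
tool_pos: [0.5266, 0.2405, 0.0489]
ee_rot: [3.14, 0.002, 2.611]
wrist_force: [-2.0, -1.2, 9.6]
width: 0.0908
finger_force: 4.9
```

{"fn": "drive_tool", "kwargs": {"deltas": "0 0 0.005 0 0 0 91; 0 0 0.01 0 0 0 91; 0 0 0.01 0 0 0 91"}}

```text
time: 22.4
tool_pos: [0.5267, 0.2406, 0.0488]
ee_rot: [3.14, 0.002, 2.611]
wrist_force: [-3.8, -1.4, 13.1]
width: 0.091
finger_force: 6.6
```

Run:
```python
from h import *
o=robot.get_obs(); print(o['tool_pos'],o['wrist_force'],o['wrist_torque'],o['ee_rot'])
```

```text
[0.52666412 0.24055548 0.04879039] [-3.76781495 -1.36154767 13.08045171] [-0.42677942  0.77558725 -0.02222859] [3.14021621e+00 1.78467042e-03 2.61069414e+00]
```

{"fn": "drive_tool", "kwargs": {"deltas": "0 0 -0.05 0 0 0 91; 0 0 -0.15 0 0 0 91; 0 0 -0.25 0 0 0 87; 0 0 -0.25 0 0 0 87; 0 0 -0.25 0 0 0 87"}}

```text
time: 22.9
tool_pos: [0.5261, 0.2406, 0.0711]
ee_rot: [3.141, 0.0, 2.611]
wrist_force: [-0.0, -0.0, -0.1]
width: 0.0869
finger_force: 0.0
```

Run:
```python
from h import *
o=robot.get_obs(); print(o['tool_pos'],o['wrist_force'],o['wrist_torque'],o['ee_rot'],o['width'])
# compare with s4 (before pressing) by local registration
s=snapshot('scene')['img'][160:260,270:400,::-1]; b=cv2.imread('pics/s4.png'); b=cv2.resize(b,(130,100),interpolation=cv2.INTER_AREA)
np.save('pics/after1.npy',s)
A=cv2.cvtColor(s,6).astype(np.float32);B=cv2.cvtColor(b,6).astype(np.float32)
# bezel patches (crop/6): left (29,48), bottom-left(38,65), top(45,31), knob(73,59), plinth ref (5,72)
for n,(u,v) in dict(left=(30,48),topleft=(34,37),top=(50,32),bottom=(45,68),botleft=(36,63),knob=(73,59),right=(74,48),plinthscrew=(6,74),plinth=(30,80)).items():
    a=A[v-6:v+7,u-6:u+7]; r=cv2.matchTemplate(B[v-12:v+13,u-12:u+13],a,cv2.TM_CCOEFF_NORMED); _,mx,_,l=cv2.minMaxLoc(r)
    print(n,round(mx,2),6-l[0],6-l[1],'mean diff',round(float(np.abs(a-B[v-6:v+7,u-6:u+7]).mean()),1))
```

```text
[0.52614831 0.24060017 0.07105069] [-0.0409096  -0.00116443 -0.11681224] [-0.033474    0.01465102  0.02695131] [3.14113560e+00 2.60167926e-04 2.61060668e+00] 0.08685827953195842
left 0.92 0 1 mean diff 22.9
topleft 0.92 0 1 mean diff 29.8
top 0.67 4 5 mean diff 151.6
bottom 0.75 0 0 mean diff 59.5
botleft 0.75 0 0 mean diff 66.8
knob 0.72 0 0 mean diff 64.6
right 0.86 -6 5 mean diff 77.2Traceback (most recent call last):
  File "<stdin>", line 9, in <module>
cv2.error: OpenCV(4.12.0) /io/opencv/modules/imgproc/src/templmatch.cpp:1179: error: (-215:Assertion failed) _img.size().height <= _templ.size().height && _img.size().width <= _templ.size().width in function 'matchTemplate'
```

{"fn": "drive_tool", "kwargs": {"deltas": "0 0 0.05 0 0 0 87; 0 0 0.1 0 0 0 87; 0 0 0.15 0 0 0 87; 0 0 0.17 0 0 0 87; 0 0 0.18 0 0 0 87"}}

```text
time: 23.45
tool_pos: [0.5256, 0.2404, 0.0521]
ee_rot: [-3.141, -0.001, 2.611]
wrist_force: [0.9, 0.7, 1.2]
width: 0.0869
finger_force: 0.0
```

{"fn": "drive_tool", "kwargs": {"deltas": "0 0 0.005 0 0 0 87; 0 0 0.01 0 0 0 87; 0 0 0.015 0 0 0 87"}}

```text
time: 23.75
tool_pos: [0.5262, 0.2406, 0.0516]
ee_rot: [3.141, 0.0, 2.611]
wrist_force: [-0.2, -0.3, -0.3]
width: 0.0871
finger_force: 0.0
```

{"fn": "drive_tool", "kwargs": {"deltas": "0 0 0.005 0 0 0 87; 0 0 0.01 0 0 0 87; 0 0 0.015 0 0 0 87"}}

```text
time: 24.05
tool_pos: [0.526, 0.2405, 0.0499]
ee_rot: [3.141, 0.0, 2.611]
wrist_force: [0.4, 0.1, -0.3]
width: 0.087
finger_force: 0.0
```

Run:
```python
from h import *
o=robot.get_obs(); print(o['tool_pos'],o['wrist_force'],o['wrist_torque'],o['ee_rot'],o['width'])
```

```text
[0.52603651 0.24052716 0.04992804] [ 0.41699918  0.08902874 -0.30407367] [0.01256899 0.03198649 0.05762664] [3.14139040e+00 8.99213696e-05 2.61058370e+00] 0.08696758656202275
```

{"fn": "drive_tool", "kwargs": {"deltas": "0 0 0.005 0 0 0 87; 0 0 0.01 0 0 0 87; 0 0 0.015 0 0 0 87; 0 0 0.02 0 0 0 87; 0 0 0.02 0 0 0 87"}}

```text
time: 24.55
tool_pos: [0.5264, 0.2406, 0.049]
ee_rot: [3.141, 0.001, 2.611]
wrist_force: [-1.5, -0.5, 5.7]
width: 0.087
finger_force: 2.4
```

Run:
```python
from h import *
o=robot.get_obs(); print(o['tool_pos'],o['wrist_force'],o['wrist_torque'],o['ee_rot'],o['width'])
```

```text
[0.52640476 0.24062272 0.04899951] [-1.4622024  -0.45859224  5.69172889] [-0.1282238   0.30100774  0.00680475] [3.14062087e+00 9.24236458e-04 2.61066609e+00] 0.08699790136769639
```

{"fn": "drive_tool", "kwargs": {"deltas": "0 0 0.01 0 0 0 87; 0 0 0.02 0 0 0 87; 0 0 0.03 0 0 0 87; 0 0 0.03 0 0 0 87"}}

```text
time: 24.95
tool_pos: [0.527, 0.2408, 0.0487]
ee_rot: [3.139, 0.002, 2.611]
wrist_force: [-4.2, -1.5, 14.0]
width: 0.0871
finger_force: 7.2
```

Run:
```python
from h import *
o=robot.get_obs(); print(o['tool_pos'],o['wrist_force'],o['wrist_torque'],o['ee_rot'],o['width'])
```

```text
[0.52700311 0.24083258 0.0487154 ] [-4.21379453 -1.47517553 13.95252912] [-0.49318668  0.94576913 -0.03781657] [3.13918588e+00 2.37481888e-03 2.61072339e+00] 0.08709150063202792
```

{"fn": "drive_tool", "kwargs": {"deltas": "0 0 -0.1 0 0 0 87; 0 0 -0.2 0 0 0 87; 0 0 -0.25 0 0 0 87; 0 0 -0.25 0 0 0 87"}}

```text
time: 25.35
tool_pos: [0.5266, 0.2407, 0.0707]
ee_rot: [3.14, 0.001, 2.611]
wrist_force: [0.3, -0.3, 1.0]
width: 0.0867
finger_force: 0.0
```

{"fn": "drive_tool", "kwargs": {"deltas": "0 0 0 0 0 0.09 87; 0 0 0 0 0 0.18 87; 0 0 0 0 0 0.27 87; 0 0 0 0 0 0.36 87; 0 0 0 0 0 0.45 87"}}

```text
time: 25.85
tool_pos: [0.5256, 0.2404, 0.069]
ee_rot: [-3.14, -0.0, 1.898]
wrist_force: [0.5, 0.8, 0.5]
width: 0.087
finger_force: 0.0
```

{"fn": "drive_tool", "kwargs": {"deltas": "0 0 0 0 0 0.09 87; 0 0 0 0 0 0.18 87; 0 0 0 0 0 0.27 87; 0 0 0 0 0 0.36 87; 0 0 0 0 0 0.45 87"}}

```text
time: 26.35
tool_pos: [0.5256, 0.2404, 0.069]
ee_rot: [-3.14, 0.001, 1.191]
wrist_force: [-0.7, 0.5, 0.2]
width: 0.087
finger_force: 0.0
```

{"fn": "drive_tool", "kwargs": {"deltas": "0 0 0 0 0 0.09 87; 0 0 0 0 0 0.1 87; 0 0 0 0 0 0.1 87"}}

```text
time: 26.65
tool_pos: [0.5257, 0.2404, 0.0693]
ee_rot: [-3.141, 0.001, 1.042]
wrist_force: [-0.1, -0.6, 0.2]
width: 0.0868
finger_force: 0.0
```

{"fn": "drive_tool", "kwargs": {"deltas": "0 0 0.05 0 0 0 87; 0 0 0.1 0 0 0 87; 0 0 0.14 0 0 0 87; 0 0 0.16 0 0 0 87; 0 0 0.16 0 0 0 87"}}

```text
time: 27.15
tool_pos: [0.5256, 0.2404, 0.0532]
ee_rot: [-3.141, 0.001, 1.04]
wrist_force: [-0.5, -0.8, 0.3]
width: 0.0869
finger_force: 0.0
```

{"fn": "drive_tool", "kwargs": {"deltas": "0 0 0.005 0 0 0 87; 0 0 0.01 0 0 0 87; 0 0 0.015 0 0 0 87; 0 0 0.02 0 0 0 87; 0 0 0.02 0 0 0 87"}}

```text
time: 27.65
tool_pos: [0.526, 0.2405, 0.0519]
ee_rot: [-3.142, -0.0, 1.04]
wrist_force: [-0.1, 0.1, -0.7]
width: 0.0867
finger_force: 0.0
```

{"fn": "drive_tool", "kwargs": {"deltas": "0 0 0.005 0 0 0 87; 0 0 0.01 0 0 0 87; 0 0 0.015 0 0 0 87; 0 0 0.02 0 0 0 87; 0 0 0.02 0 0 0 87"}}

```text
time: 28.15
tool_pos: [0.5259, 0.2405, 0.0498]
ee_rot: [-3.141, 0.0, 1.04]
wrist_force: [-0.8, 0.3, -0.0]
width: 0.0869
finger_force: 0.0
```

Run:
```python
from h import *
o=robot.get_obs(); print(o['tool_pos'],o['wrist_force'],o['wrist_torque'],o['ee_rot'],o['width'])
```

```text
[0.52589534 0.24052296 0.04978427] [-0.822003    0.25248049 -0.00156492] [-0.07158036  0.1130271   0.02436277] [-3.14142701e+00  6.22422704e-05  1.03987278e+00] 0.08690077810010853
```

{"fn": "drive_tool", "kwargs": {"deltas": "0 0 0.01 0 0 0 87; 0 0 0.02 0 0 0 87; 0 0 0.03 0 0 0 87; 0 0 0.04 0 0 0 87; 0 0 0.04 0 0 0 87"}}

```text
time: 28.65
tool_pos: [0.5268, 0.2408, 0.0489]
ee_rot: [3.14, -0.002, 1.04]
wrist_force: [-2.6, -1.2, 11.0]
width: 0.0871
finger_force: 5.2
```

Run:
```python
from h import *
o=robot.get_obs(); print(o['tool_pos'],o['wrist_force'],o['wrist_torque'],o['ee_rot'],o['width'])
```

```text
[0.52682091 0.24084179 0.04886064] [-2.5814802  -1.17951619 11.02695935] [-0.22797277  0.8765561   0.06613044] [ 3.13985341e+00 -2.16879467e-03  1.03995594e+00] 0.08708245912799631
```

{"fn": "drive_tool", "kwargs": {"deltas": "0 0 0.01 0 0 0 87; 0 0 0.02 0 0 0 87; 0 0 0.03 0 0 0 87; 0 0 0.03 0 0 0 87"}}

```text
time: 29.05
tool_pos: [0.5276, 0.2412, 0.0487]
ee_rot: [3.138, -0.004, 1.04]
wrist_force: [-5.3, -1.4, 19.6]
width: 0.0872
finger_force: 9.7
```

{"fn": "drive_tool", "kwargs": {"deltas": "0 0 -0.1 0 0 0 87; 0 0 -0.2 0 0 0 87; 0 0 -0.5 0 0 0 87; 0 0 -0.9 0 0 0 87; 0 0 -1 0 0 0 87"}}

```text
time: 29.55
tool_pos: [0.5284, 0.2414, 0.148]
ee_rot: [3.136, -0.007, 1.04]
wrist_force: [-0.0, 0.6, 0.8]
width: 0.087
finger_force: 0.0
```

{"fn": "drive_tool", "kwargs": {"deltas": "-0.3 0.4 -0.1 0 0 0 60; -0.6 0.7 -0.2 0 0 0 30; -0.8 1 -0.2 0 0 0 0; -0.8 1 -0.2 0 0 0 0"}}

```text
time: 29.95
tool_pos: [0.573, 0.1168, 0.162]
ee_rot: [3.141, 0.002, 1.034]
wrist_force: [-0.6, 0.6, -0.2]
width: 0.0584
finger_force: 0.0
```

Run:
```python
from h import *
rel()
p,s=measure(n=3,tilt=0,x0=(.5257,.2407,.25,.25)); print(p.round(4),np.degrees(p[2:]))
s=snapshot('scene'); np.save('pics/fin.npy',s['img'])
a=s['img'][160:260,270:400,::-1]; b=cv2.resize(cv2.imread('pics/s4.png'),(130,100),interpolation=cv2.INTER_AREA)
A=cv2.cvtColor(a,6).astype(np.float32);B=cv2.cvtColor(b,6).astype(np.float32)
up=lambda z:cv2.resize(z,None,fx=8,fy=8,interpolation=cv2.INTER_CUBIC)
for n,(u,v) in dict(left=(30,48),topleft=(34,37),top=(50,32),bottom=(48,68),botleft=(36,63),knob=(73,59),right=(74,48),screw=(7,72),plinth=(40,80),wood=(20,55)).items():
    p=up(A[max(v-6,0):v+7,max(u-6,0):u+7]); q=up(B[max(v-6,0)-4 if v>10 else 0:v+11,max(u-6,0):u+7])
    r=cv2.matchTemplate(q,p,cv2.TM_CCOEFF_NORMED); _,mx,_,l=cv2.minMaxLoc(r); print(n,'corr',round(mx,2),'down px',(32-l[1])/8)
```

```text
rel x,y mm -80.89439344816097 104.5314104831556 phi 149.25483494100442 z 0.16198018781432025 F [-0.60697692  0.58858127 -0.16224864] t 29.95
case_pin 439 [10.6 -3.2]
bezel_center 439 [-1.4  5.3]
movement_notch 439 [5.2 5.9]
bezel_knob 439 [-2.3  3.8]
case_pin 439 [ 2.5 -6.8]
bezel_center 439 [-0.2 -4.5]
movement_notch 439 [1.1 0.8]
bezel_knob 439 [-10.2  -3.8]
case_pin 439 [4.5 6.2]
bezel_center 439 [ 1.6 -7.9]
movement_notch 439 [ 3.7 -0.9]
bezel_knob 439 [-5.1  0.7]
case_pin 466 [-0.9 -0.6]
bezel_center 466 [ 2.  -6.6]
movement_notch 466 [ 2.4 -2.5]
bezel_knob 466 [1.9 4.8]
case_pin 466 [-0.6  4.2]
bezel_center 466 [-6.3 -5.5]
movement_notch 466 [-1.5  3.9]
bezel_knob 466 [-1.4 -1.4]
case_pin 466 [-0.6  3.9]
bezel_center 466 [-4.2 -4.1]
movement_notch 466 [-3.9  1.7]
bezel_knob 466 [3.5 1.6]
[0.525  0.2397 0.3372 0.3299] [19.32136676 18.90310324]
left corr 0.91 down px 0.75
topleft corr 0.89 down px 0.5
top corr 0.94 down px 0.5
bottom corr 0.97 down px -0.375
botleft corr 0.95 down px -0.125
knob corr 0.94 down px -0.375
right corr 0.88 down px -0.5
screw corr 0.99 down px 0.0
plinth corr 0.94 down px 0.0
wood corr 0.64 down px -0.375
```

```bash
cat >> h.py <<'E'
def dial(s,img,off,sc,z=.0498,thr=175):
    g=img.astype(int); m=(g.min(2)>thr).astype(np.uint8)
    n,lab,st,ce=cv2.connectedComponentsWithStats(m)
    # component nearest expected dial px
    best=max(range(1,n),key=lambda i:st[i,4] if abs((ce[i]/sc+off)-EXP[0]).max()<12 else 0)
    k=max(cv2.findContours((lab==best).astype(np.uint8),0,1)[0],key=cv2.contourArea); k=cv2.convexHull(k)[:,0]
    W=np.array([atz(s,(off[0]+(u+.5)/sc-.5,off[1]+(v+.5)/sc-.5),z)[:2] for u,v in k])*1000
    f=least_squares(lambda q:np.hypot(*(W-q[:2]).T)-q[2],[525,240,40]); e=cv2.fitEllipse(k)
    return f.x.round(2),round(np.abs(f.fun).max(),2),(np.array(e[0])/sc+off).round(2),(np.array(e[1])/sc).round(2)
EXP=[np.array([321,209])]
E
python3 - <<'E'
from h import *
up=lambda a:cv2.resize(a,None,fx=6,fy=6,interpolation=cv2.INTER_CUBIC)
s=snapshot('scene'); t=snapshot('top')
EXP[0]=np.array([321,209])
print('scene0',dial(s,up(cv2.imread('pics/scene0.png')[160:260,270:400]),np.array([270,160]),6))
print('s4',dial(s,cv2.imread('pics/s4.png'),np.array([270,160]),6))
print('now',dial(s,up(s['img'][160:260,270:400]),np.array([270,160]),6))
EXP[0]=np.array([310,206])
print('top0',dial(t,up(cv2.imread('pics/top0.png')[160:250,250:370]),np.array([250,160]),6,thr=170))
print('t4',dial(t,cv2.imread('pics/t4.png'),np.array([250,160]),6,thr=170))
print('now',dial(t,up(t['img'][160:250,250:370]),np.array([250,160]),6,thr=170))
E
```

```text
scene0 (array([525.76, 240.7 ,  39.54]), np.float64(1.34), array([321.47, 210.52]), array([31.62, 39.38]))
s4 (array([526.07, 239.94,  39.95]), np.float64(1.18), array([321.83, 210.65]), array([31.89, 40.01]))
now (array([525.13, 239.38,  38.99]), np.float64(0.34), array([321.68, 211.02]), array([30.68, 39.66]))
top0 (array([524.65, 241.65,  39.04]), np.float64(0.6), array([309.35, 206.75]), array([33.62, 34.33]))
t4 (array([525.35, 241.51,  38.96]), np.float64(0.81), array([309.39, 206.44]), array([33.26, 34.62]))
now (array([525.2 , 242.28,  38.87]), np.float64(0.73), array([309.05, 206.51]), array([33.22, 34.44]))
```

The dial fit now shows the clock level, where before pressing it was still tilted. Its centre has hardly dropped, though, so it may only be standing on the spring balls. I'll press again with more force and watch for the snap.

{"fn": "drive_tool", "kwargs": {"deltas": "0.3 -0.4 0 0 0 0 88; 0.6 -0.7 0 0 0 0 88; 0.82 -1 0 0 0 0 88; 0.82 -1 0 0 0 0 88; 0.82 -1 0 0 0 0 88"}}

```text
time: 32.1
tool_pos: [0.5268, 0.2428, 0.1629]
ee_rot: [3.141, 0.0, 1.042]
wrist_force: [1.0, 0.7, -0.2]
width: 0.0368
finger_force: 0.0
```

{"fn": "drive_tool", "kwargs": {"deltas": "0 0 0.1 0 0 0 88; 0 0 0.3 0 0 0 88; 0 0 0.3 0 0 0 88; 0 0 0.3 0 0 0 88; 0 0 0.3 0 0 0 88"}}

```text
time: 32.6
tool_pos: [0.5277, 0.2417, 0.1336]
ee_rot: [3.141, -0.001, 1.039]
wrist_force: [-0.0, -0.1, 1.1]
width: 0.0774
finger_force: 0.0
```

{"fn": "drive_tool", "kwargs": {"deltas": "-0.02 -0.01 0.05 0 0 0 88; -0.02 -0.01 0.3 0 0 0 88; -0.02 -0.01 0.55 0 0 0 88; -0.02 -0.01 0.72 0 0 0 88; -0.02 -0.01 0.8 0 0 0 88"}}

```text
time: 33.1
tool_pos: [0.524, 0.2405, 0.0511]
ee_rot: [-3.14, 0.002, 1.04]
wrist_force: [0.1, -0.5, 1.2]
width: 0.0879
finger_force: 0.0
```

{"fn": "drive_tool", "kwargs": {"deltas": "0 0 0.01 0 0 0 88; 0 0 0.02 0 0 0 88; 0 0 0.03 0 0 0 88; 0 0 0.04 0 0 0 88; 0 0 0.04 0 0 0 88"}}

```text
time: 33.6
tool_pos: [0.5255, 0.2411, 0.0495]
ee_rot: [3.141, -0.001, 1.04]
wrist_force: [-0.2, 0.4, 0.3]
width: 0.0881
finger_force: 0.0
```

{"fn": "drive_tool", "kwargs": {"deltas": "0 0 0.01 0 0 0 88; 0 0 0.02 0 0 0 88; 0 0 0.03 0 0 0 88; 0 0 0.03 0 0 0 88"}}

```text
time: 34.0
tool_pos: [0.526, 0.2414, 0.0489]
ee_rot: [3.14, -0.002, 1.04]
wrist_force: [-2.7, -1.5, 10.1]
width: 0.088
finger_force: 4.8
```

{"fn": "drive_tool", "kwargs": {"deltas": "0 0 0.005 0 0 0 88; 0 0 0.01 0 0 0 88; 0 0 0.01 0 0 0 88"}}

```text
time: 34.3
tool_pos: [0.5262, 0.2415, 0.0488]
ee_rot: [3.139, -0.003, 1.04]
wrist_force: [-4.3, -1.5, 12.6]
width: 0.088
finger_force: 6.4
```

{"fn": "drive_tool", "kwargs": {"deltas": "0 0 0.005 0 0 0 88; 0 0 0.01 0 0 0 88; 0 0 0.01 0 0 0 88"}}

```text
time: 34.6
tool_pos: [0.5264, 0.2416, 0.0487]
ee_rot: [3.139, -0.004, 1.04]
wrist_force: [-4.3, -1.3, 16.2]
width: 0.0877
finger_force: 7.9
```

{"fn": "drive_tool", "kwargs": {"deltas": "0 0 0.005 0 0 0 88; 0 0 0.01 0 0 0 88; 0 0 0.01 0 0 0 88"}}

```text
time: 34.9
tool_pos: [0.5267, 0.2417, 0.0487]
ee_rot: [3.138, -0.004, 1.04]
wrist_force: [-4.9, -2.2, 18.9]
width: 0.088
finger_force: 9.4
```

{"fn": "drive_tool", "kwargs": {"deltas": "0 0 0.005 0 0 0 88; 0 0 0.01 0 0 0 88; 0 0 0.01 0 0 0 88"}}

```text
time: 35.2
tool_pos: [0.527, 0.2418, 0.0486]
ee_rot: [3.138, -0.005, 1.04]
wrist_force: [-5.8, -2.8, 21.2]
width: 0.0883
finger_force: 10.9
```

{"fn": "drive_tool", "kwargs": {"deltas": "0 0 0.005 0 0 0 88; 0 0 0.01 0 0 0 88; 0 0 0.01 0 0 0 88"}}

```text
time: 35.5
tool_pos: [0.5272, 0.2419, 0.0485]
ee_rot: [3.137, -0.006, 1.04]
wrist_force: [-7.0, -2.5, 25.1]
width: 0.0881
finger_force: 12.5
```

25 N on the ring gives no further motion, and the tips stop at z≈0.0485. To confirm it is home, I'll compare the touch height of the bezel with the fixed plinth top, using the closed fingertip. The difference should be 2 mm if home and 5.5 mm if not.

{"fn": "drive_tool", "kwargs": {"deltas": "0 0 -0.1 0 0 0 88; 0 0 -0.3 0 0 0 88; 0 0 -0.5 0 0 0 40; 0 0 -0.5 0 0 0.08 0; 0 0 -0.5 0 0 0.16 0"}}

```text
time: 36.0
tool_pos: [0.5257, 0.2412, 0.0919]
ee_rot: [3.141, -0.002, 0.783]
wrist_force: [-0.8, -0.4, -0.5]
width: 0.0671
finger_force: 0.0
```

{"fn": "drive_tool", "kwargs": {"deltas": "0 0 0 0 0 0.09 0; 0 0 0 0 0 0.18 0; 0 0 0 0 0 0.27 0; 0 0 0 0 0 0.34 0; 0 0 0 0 0 0.34 0"}}

```text
time: 36.5
tool_pos: [0.525, 0.241, 0.0906]
ee_rot: [-3.142, 0.0, 0.255]
wrist_force: [-0.9, -1.3, 0.0]
width: 0.0278
finger_force: 0.0
```

{"fn": "drive_tool", "kwargs": {"deltas": "-0.3 0 0 0 0 0 0; -0.5 0 0 0 0 0 0; -0.5 0 0 0 0 0 0; -0.5 0 0 0 0 0 0"}}

```text
time: 36.9
tool_pos: [0.4772, 0.2286, 0.0912]
ee_rot: [-3.141, -0.001, 0.256]
wrist_force: [0.1, 0.2, -0.4]
width: 0.0005
finger_force: 0.0
```

{"fn": "drive_tool", "kwargs": {"deltas": "-0.02 0 0.15 0 0 0 0; -0.02 0 0.3 0 0 0 0; -0.02 0 0.35 0 0 0 0; -0.02 0 0.375 0 0 0 0; -0.02 0 0.375 0 0 0 0"}}

```text
time: 37.4
tool_pos: [0.4754, 0.2281, 0.0534]
ee_rot: [-3.141, -0.0, 0.255]
wrist_force: [-0.7, 0.2, -1.1]
width: 0.0004
finger_force: 0.0
```

{"fn": "drive_tool", "kwargs": {"deltas": "0 0 0.005 0 0 0 0; 0 0 0.01 0 0 0 0; 0 0 0.015 0 0 0 0; 0 0 0.02 0 0 0 0; 0 0 0.02 0 0 0 0"}}

```text
time: 37.9
tool_pos: [0.4748, 0.228, 0.0515]
ee_rot: [-3.142, -0.0, 0.255]
wrist_force: [-0.6, 0.2, 0.1]
width: 0.0007
finger_force: 0.0
```

{"fn": "drive_tool", "kwargs": {"deltas": "0 0 0.005 0 0 0 0; 0 0 0.01 0 0 0 0; 0 0 0.015 0 0 0 0; 0 0 0.02 0 0 0 0; 0 0 0.02 0 0 0 0"}}

```text
time: 38.4
tool_pos: [0.4747, 0.2279, 0.0493]
ee_rot: [-3.142, 0.0, 0.254]
wrist_force: [-0.8, 0.9, 0.1]
width: 0.0005
finger_force: 0.0
```

{"fn": "drive_tool", "kwargs": {"deltas": "0 0 0.005 0 0 0 0; 0 0 0.01 0 0 0 0; 0 0 0.015 0 0 0 0; 0 0 0.02 0 0 0 0; 0 0 0.02 0 0 0 0"}}

```text
time: 38.9
tool_pos: [0.4753, 0.2281, 0.0487]
ee_rot: [-3.141, -0.001, 0.254]
wrist_force: [-2.3, -0.9, 6.3]
width: 0.0002
finger_force: 3.0
```

{"fn": "drive_tool", "kwargs": {"deltas": "0 0 -0.12 0 0 0 0; 0 0 -0.12 0 0 0 0; -0.15 0 -0.12 0 0 0 0; -0.26 0 -0.12 0 0 0 0; -0.26 0 -0.12 0 0 0 0"}}

```text
time: 39.4
tool_pos: [0.4484, 0.2211, 0.059]
ee_rot: [-3.142, 0.001, 0.255]
wrist_force: [-0.2, -0.8, 0.1]
width: 0.0005
finger_force: 0.0
```

{"fn": "drive_tool", "kwargs": {"deltas": "0 0 0.04 0 0 0 0; 0 0 0.08 0 0 0 0; 0 0 0.1 0 0 0 0; 0 0 0.105 0 0 0 0; 0 0 0.105 0 0 0 0"}}

```text
time: 39.9
tool_pos: [0.4497, 0.2214, 0.0486]
ee_rot: [-3.142, 0.0, 0.254]
wrist_force: [-0.7, 0.1, -0.7]
width: 0.0003
finger_force: 0.0
```

{"fn": "drive_tool", "kwargs": {"deltas": "0 0 0.005 0 0 0 0; 0 0 0.01 0 0 0 0; 0 0 0.01 0 0 0 0"}}

```text
time: 40.2
tool_pos: [0.4497, 0.2214, 0.0479]
ee_rot: [-3.142, -0.0, 0.254]
wrist_force: [1.0, -0.4, -0.2]
width: 0.0003
finger_force: 0.0
```

{"fn": "drive_tool", "kwargs": {"deltas": "0 0 0.005 0 0 0 0; 0 0 0.01 0 0 0 0; 0 0 0.015 0 0 0 0; 0 0 0.015 0 0 0 0"}}

```text
time: 40.6
tool_pos: [0.4497, 0.2214, 0.0472]
ee_rot: [-3.142, -0.0, 0.254]
wrist_force: [-2.2, -0.9, 5.1]
width: 0.0006
finger_force: 2.5
```

The plinth contact is at 0.0472 (true height 0.047) and the bezel at 0.0488, so the bezel is home. I now lift clear and check that nothing else moved.

{"fn": "drive_tool", "kwargs": {"deltas": "0 0 -0.1 0 0 0 0; 0 0 -0.4 0 0 0 0; 0 0 -0.8 0 0 0 0; 0 0 -1 0 0 0 0; 0 0 -1 0 0 0 0"}}

```text
time: 41.1
tool_pos: [0.4521, 0.2223, 0.1508]
ee_rot: [-3.141, -0.009, 0.254]
wrist_force: [0.1, -0.3, 0.5]
width: 0.0005
finger_force: 0.0
```

{"fn": "drive_tool", "kwargs": {"deltas": "-0.3 0 0 0 0 0 0; -0.6 0 0 0 0 0 0; -0.8 0 0 0 0 0 0; -0.8 0 0 0 0 0 0"}}

```text
time: 41.5
tool_pos: [0.3698, 0.2006, 0.1447]
ee_rot: [3.141, 0.003, 0.255]
wrist_force: [0.8, -0.7, 0.5]
width: 0.0006
finger_force: 0.0
```

Run:
```python
from h import *
o=robot.get_obs(); print(o['time'],o['tool_pos'],o['wrist_force'])
s=snapshot('scene')
for t in('spent_cell','letter_knife'):
    print(t,[(q['xy'],q['confidence']) for q in finder.landmark_of('scene',t)[:1]])
EXP[0]=np.array([321,209])
print(dial(s,cv2.resize(s['img'][160:260,270:400],None,fx=6,fy=6,interpolation=2),np.array([270,160]),6))
w=[np.degrees(np.arctan2(*(atz(s,finder.landmark_of('scene',t)[0]['xy'],z)[:2]-[.526,.241])[::-1])) for t,z in(('bezel_knob',.055),('case_pin',.0485),('movement_notch',.049))]
print(w)
print(robot.close_job())
```

```text
41.5 [0.36980768 0.20063776 0.14474991] [ 0.80350352 -0.66011965  0.53456877]
spent_cell [([363.7, 249.3], 0.63)]
letter_knife [([201.4, 198.6], 0.83)]
(array([526.07, 235.88,  35.73]), np.float64(5.83), array([328.12, 213.91]), array([22.63, 29.68]))
[np.float64(-73.39391425205893), np.float64(9.47485661420431), np.float64(25.97438693051671)]
the job is handed in; nothing more can be done
None
```

I turned the clock by its knob until the notch sat over the pin, pressed the bezel home and handed the job in at about 42 s with the hand clear. By touch the bezel top stands about 1.7 mm above the plinth (2 mm expected when home), but I never felt the springs snap: the bezel sank under only a few newtons, then held firm at 25 N.

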